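# Press the job-ticket holder home behind the lip of the empty platen stand

## Robot

A 6-joint arm with a two-finger parallel gripper is mounted at the origin on the work surface. World frame = base frame: x ahead of the robot, y to its left, z up, the work surface at z = 0. Lengths are in m, angles in rad, forces in N, time in s.
With the tool pointing down it reaches from about 0.275 to 0.775 m from the base axis. Payload 14.6 kg.
Tool frame: the origin (TCP) lies at the very end of the fingers, on their centre line; the grasp point (between the pads) lies 19 mm behind it; y points along the fingers, z is the direction in which the jaws open and shut, and the axes are right-handed (so a half turn about y gives the same grasp; the last joint's range is limited). The gripper opens to 85 mm and grips with 20 to 120 N. Pads are 22 mm wide; open, the fingers measure 114 mm over their backs; the gripper's body (76 mm by 85 mm) begins 54 mm behind the grasp point. The pads swing forward as they close: fully open they stand 13 mm farther back than shut.
Start: joints at [0.977, 0.263, -0.048, 1.259, 0, 1.415], TCP at [0.223, 0.475, 0.231] pointing down, gripper open.
Joint ranges: [-2.65, 2.65], [-0.89, 1.7], [-1.18, 1.37], [-2.13, 2.11], [-1.35, 1.29], [-3.14, 3.14]. Speed limits (rad/s): [1.89, 1.89, 2.57, 2.79, 3.14, 3.14].

## Interface

Orientations are given as a 3x3 rotation matrix whose columns are the frame's x, y, z axes.
In Python, from plant import manip gives the robot as it stands. The module is installed in compiled form; this text tells all that it offers.
- The arm moves only by the shell command python3 -m pendant 'ROWS' [OPENING] [FORCE]. ROWS is JSON, a list of rows, each an object with "offset": the shift along the world's x, y, z in units of 40 mm (1.0 is 40 mm), a list of three; "dr": the turn, a rotation vector about the world's x, y, z in units of 6 degrees (1.0 is 6 degrees), a list of three. In form: [{"offset": [tx, ty, tz], "dr": [wx, wy, wz]}, ...]. A call has 1 to 20 rows; each row shifts and turns the commanded pose from where the row before left it; what a row does not reach is not made up. A row lasts 1/12 s, in which the tool goes at most 41.7 mm and 7.16 degrees, less where a joint would pass 70% of its speed; a pose out of reach is approached as far as the arm can. A call is refused whole if a number of a shift passes 1 or a number of a turn 1, either way. A call with a gripper value outside its range is refused whole. OPENING is the closure in counts, from 0 (fully open) to 255 (shut), set as the call begins (- or left out, the last holds). The fingers move at their own pace and stop on an object; FORCE is the grip in N (left out, the last holds). Time passes only in rows, so rows that do not move let the fingers close. It gives the time, the measured TCP pose, the force and the opening at its end, in the units of the state.
- manip.sense(): the state, without advancing time (a new reading comes with each control period).
- manip.camera(name): name is "scene" or "top" or "wrist"; returns a dict with "pixels" (480x640x3 uint8, blue, green, red), "range_z" (480x640 float32, m along the optical axis (not along the pixel's ray), 0 where there is no reading), "fx", "fy", "cx", "cy" (pixels), "R" (3x3) and "t" (3): a world point X has camera coordinates R X + t. Camera axes: x right, y down, z forward; pixel columns grow to the right and rows downward; lengths in m; the calibration is good to about 2 mm. A picture is of the moment at which its call begins.
- manip.close_job(): hands the job in, once; it reports no verdict.
The state is a dict: "clock": time; "q": joint angles; "qvel": joint speeds; "effort": joint torques, N m; "ee_pos": TCP position; "orientation": TCP orientation; "wrist_force": force on the tool from outside, world axes, zero at the start; "torque": the same for the moment, N m; "gripper_width": finger opening in m.
Only numpy, scipy, OpenCV 4.12 (cv2) and the standard library are available. Lean on these libraries where they do the work, as an engineer would, in place of code of your own. Each camera call takes 0.05 s, during which the arm holds its last target. There are 200 camera calls.

## Task

Take the job-ticket holder out of its wooden block and push its foot down into the empty spring clip, behind the steel lip on the front edge of the platen stand that has no holder yet, with the card facing outwards, away from the platens. Press it fully home against the spring, gently, and finish while still holding it pressed down there, because the spring lifts it again if you let go. Leave the other things where they are.

Things in the scene. Friction and masses are not known exactly. Their poses are not given: they have to be found in the camera images.
- ticket_mid (a point): middle of the loose grey plastic ticket holder, about 80 g, 112 mm high; this point is 56 mm above its underside. z up the holder, y along its width, x through its thickness; the white card is on the -x side. Its foot is 8 mm thick, 68 mm wide, 41 mm high; above it the card plate is 6 mm thick, 90 mm wide, up to 92 mm above the underside. Starts upright in the block, card towards the robot.
- ticket_bar (a point): middle of the grip bar along the holder's top, 100 mm above its underside, same axes: 12 mm thick (x), 60 mm wide (y), 24 mm high. To be pinched through its thickness (x) from above.
- ticket_card (a point): point 6 mm in front (-x, the card side) of the holder's middle, same axes
- caddy: fixed wooden block 50 x 110 x 34 mm high with a slot 11 mm (x) by 73 mm (y), 28 mm deep, in which the holder stands; origin at the centre of its underside on the table, x across the slot
- clip_mouth (a point): centre of the empty clip channel, level with the top of the lip, 48 mm above the table. x from the lip back to the platens, y along the edge, z up. The channel, open at the top, is 12 mm wide (x) between lip and stand and 76 mm long (y) between closed ends; its long sides flare outwards over the 7 mm above this point. Its spring plate's top lies 18 mm below this point at rest, 26 mm at its stop.
- stand: the stand with the empty clip on its front (-x) edge: a fixed white shelf 190 mm wide (y), 170 mm deep (x), top 55 mm above the table; origin at the centre of its underside, 91 mm behind (+x) the clip's centre. Black-padded platens lie on it up to 87 mm above the table, from 71 mm behind the clip's centre.
- clip_spring (a joint): travel of the spring plate in the empty clip: 0 at rest (up), 0.008 m at its lower stop. It pushes up with 3.5 N at rest and 9 N at the stop; down there the holder's underside is 22 mm above the table. The spring carries the holder's weight without sinking.
- other_mouth (a point): the same point on the other, equal platen stand, whose clip already has a holder fixed in it, standing to 134 mm above the table; which stand is left or right changes
- tape_roll: loose roll of tape lying flat, 76 mm across, 22 mm high, origin at the centre of its underside; to be left alone
- driver: loose screwdriver lying on the table, 200 mm long along its x, 26 mm thick, origin midway along it; to be left alone
- jar: loose jar 64 mm across, 90 mm high, origin at the centre of its underside; to be left alone
Mind the look-alikes: they are no part of the job. Of the things that look like the part that bears ticket_mid, the largest one is meant.

How it is judged:
By the outcome, as a careful person would: the job done as asked, in the order asked, and still so for the second after the job is handed in, while the arm keeps its last pose, push and grip.
It also fails if it takes over 42 s, if anything falls off the work surface, if the arm or the gripper's body presses on something with over 40 N, if the wrist force passes 120 N, or if a joint passes its speed limit or range.

## Working session

There is one attempt and no reset: what is moved stays moved. The work goes in short steps, Python scripts to look and compute and a shell command to move; the robot and the scene stay as the last step left them, time stands still between calls to the robot, and variables do not carry over. Pictures are saved under pics/ and viewed, about 8 in all and at most 12, crops included, and the job is handed in when it is done.

```bash
mkdir -p pics
cat > h.py <<'E'
import numpy as np, cv2
from plant import manip
def shot(n,f=None):
    c=manip.camera(n)
    if f:
        cv2.imwrite('pics/'+f+'.png',c['pixels']); np.savez('pics/'+f+'.npz',**c)
    return c
def load(f): return dict(np.load('pics/'+f+'.npz'))
def ray(c,u,v):
    d=np.array([(u-c['cx'])/c['fx'],(v-c['cy'])/c['fy'],1.]); return -c['R'].T@c['t'], c['R'].T@d
def onz(c,u,v,z):
    o,d=ray(c,u,v); return o+d*(z-o[2])/d[2]
def pt(c,u,v):
    o,d=ray(c,u,v); return o+d*float(c['range_z'][int(v),int(u)])
def cloud(c):
    v,u=np.mgrid[0:480,0:640]; z=c['range_z']
    P=np.stack([(u-c['cx'])/c['fx']*z,(v-c['cy'])/c['fy']*z,z],-1)
    return (P-c['t'])@c['R']
E
python3 - <<'E'
from h import *
a=shot('scene','s0');b=shot('top','t0')
for c in(a,b): print(c['fx'],(-c['R'].T@c['t']).round(3),c['R'].round(2).tolist())
s=manip.sense();print(s['clock'],s['orientation'],s['gripper_width'],s['wrist_force'])
E
```

```text
611.359256482746 [ 1.314 -0.26   0.917] [[0.32, 0.95, 0.01], [0.68, -0.22, -0.7], [-0.66, 0.22, -0.72]]
440.19514202974665 [3.79e-01 1.00e-03 1.01e+00] [[0.01, -1.0, 0.01], [-0.98, -0.01, -0.19], [0.19, -0.01, -0.98]]
0.1 [[ 9.05254403e-01 -5.27954290e-04  4.24869612e-01]
 [-4.24869906e-01 -7.29859186e-04  9.05254124e-01]
 [-1.67837809e-04 -9.99999594e-01 -8.85020132e-04]] 0.08529060338991899 [-0.60356806  0.69911095  0.67634046]
```

View pics/s0.png

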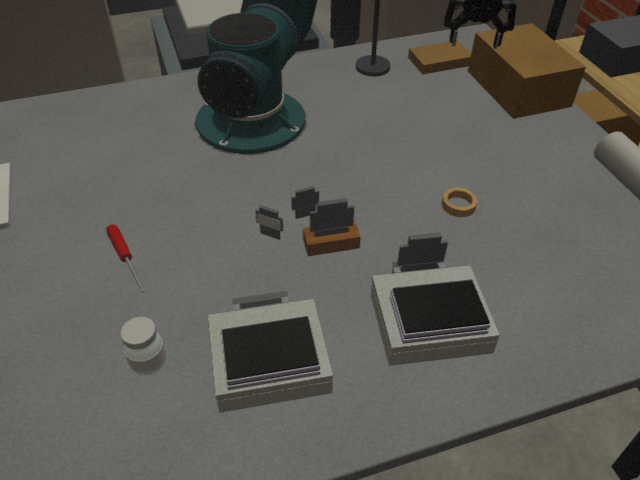

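View pics/t0.png

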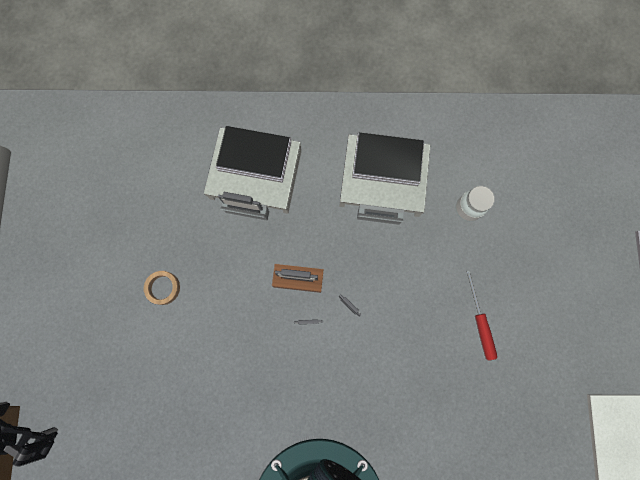

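The scene view shows the holder in the brown block at (332,225), the empty clip at (262,298) and the occupied one at (422,255). In the top view the holder's bar is at (296,273), the empty clip at (380,214) on the right stand, and two small look-alikes at (308,322) and (350,305).

```bash
python3 - <<'E'
from h import *
def rect(P,m,name):
    p=P[m][:,:2].astype(np.float32)
    (c,s,a)=cv2.minAreaRect(p); b=cv2.boxPoints((c,s,a)); 
    e=[b[1]-b[0],b[2]-b[1]]; l=max(e,key=np.linalg.norm); ang=np.degrees(np.arctan2(l[1],l[0]))%180
    print(name,m.sum(),np.round(c,4),np.round(s,4),'long axis deg',ang.round(1),'z',np.percentile(P[m][:,2],[5,50,95]).round(4), 'mean',P[m].mean(0).round(4))
for n in('t0','s0'):
    c=load(n);P=cloud(c);x,y,z=P[...,0],P[...,1],P[...,2]
    print(n,'table z',np.median(z[(abs(x-.35)<.03)&(abs(y+.1)<.05)]))
    for uv in ([(296,273),(380,214),(243,197),(308,322),(350,305)] if n=='t0' else [(332,207),(262,298)]): print(uv,pt(c,*uv).round(3))
    near=(x>.3)&(x<.56)&(abs(y-.04)<.12)
    rect(P,near&(z>.107)&(z<.13),'bar')
    hsv=cv2.cvtColor(c['pixels'],cv2.COLOR_BGR2HSV)
    br=(hsv[...,1]>90)&(z>.027)&(z<.042)&near&(abs(y-.04)<.09)
    rect(P,br,'caddy')
    rs=(x>.5)&(x<.8)&(y<.0)&(y>-.26)
    rect(P,rs&(z>.05)&(z<.06),'standtop')
    rect(P,rs&(z>.078)&(z<.1),'platen')
E
python3 -c "
import cv2,numpy as np
a=cv2.imread('pics/t0.png')[185:335,260:440];b=cv2.imread('pics/s0.png')[180:330,220:400]
cv2.imwrite('pics/z.png',cv2.resize(np.vstack([a,b]),None,fx=2,fy=2) if 0 else cv2.resize(np.hstack([a,b]),(800,333),interpolation=2))"
```

```text
t0 table z 0.0001765505509029021
(296, 273) [0.485 0.05  0.12 ]
(380, 214) [ 0.633 -0.136  0.029]
(243, 197) [0.639 0.16  0.136]
(308, 322) [0.388 0.025 0.076]
(350, 305) [ 0.423 -0.063  0.077]
bar 182 [0.4853 0.0511] [0.0594 0.0123] long axis deg 83.6 z [0.1139 0.1179 0.1209] mean [0.485  0.0516 0.1176]
caddy 743 [0.4855 0.051 ] [0.1093 0.0506] long axis deg 84.2 z [0.0315 0.0343 0.0372] mean [0.4822 0.0497 0.0343]
standtop 3012 [ 0.7095 -0.1449] [0.1904 0.1925] long axis deg 172.9 z [0.0522 0.0556 0.0584] mean [ 0.6837 -0.1403  0.0555]
platen 2844 [ 0.7492 -0.1497] [0.1506 0.0999] long axis deg 83.3 z [0.0828 0.0876 0.0904] mean [ 0.7469 -0.1495  0.0874]
s0 table z 0.0015408524105039424
(332, 207) [0.489 0.048 0.111]
(262, 298) [ 0.618 -0.13   0.05 ]
bar 244 [0.4815 0.0493] [0.0593 0.0199] long axis deg 84.2 z [0.1087 0.1174 0.1214] mean [0.4848 0.0483 0.1161]
caddy 668 [0.4832 0.05  ] [0.1119 0.057 ] long axis deg 84.8 z [0.0285 0.035  0.038 ] mean [0.4938 0.0454 0.0345]
standtop 3726 [ 0.7064 -0.1461] [0.1903 0.1951] long axis deg 173.0 z [0.0523 0.056  0.0587] mean [ 0.6929 -0.1531  0.0559]
platen 4808 [ 0.7479 -0.1511] [0.1503 0.1017] long axis deg 83.0 z [0.0827 0.088  0.0905] mean [ 0.7512 -0.1541  0.0876]
```

Measured bar (0.485, 0.051), top z 0.118, yaw −6°. Clip about (0.630, −0.135), yaw −7°. The heights and sizes match the text. Moving above the bar.

```bash
python3 -m pendant '[{"offset":[0.468,-0.757,0],"dr":[0,0,-0.845]},{"offset":[0.468,-0.757,0],"dr":[0,0,-0.845]},{"offset":[0.468,-0.757,0],"dr":[0,0,-0.845]},{"offset":[0.468,-0.757,0],"dr":[0,0,-0.845]},{"offset":[0.468,-0.757,0],"dr":[0,0,-0.845]},{"offset":[0.468,-0.757,0],"dr":[0,0,-0.845]},{"offset":[0.468,-0.757,0],"dr":[0,0,-0.845]},{"offset":[0.468,-0.757,0],"dr":[0,0,-0.845]},{"offset":[0.468,-0.757,0],"dr":[0,0,-0.845]},{"offset":[0.468,-0.757,0],"dr":[0,0,-0.845]},{"offset":[0.468,-0.757,0],"dr":[0,0,-0.845]},{"offset":[0.468,-0.757,0],"dr":[0,0,-0.845]},{"offset":[0.468,-0.757,0],"dr":[0,0,-0.845]},{"offset":[0.468,-0.757,0],"dr":[0,0,-0.845]},{"offset":[0,0,0],"dr":[0,0,0]},{"offset":[0,0,0],"dr":[0,0,0]}]' 0 30
python3 - <<'E'
from h import *
s=manip.sense();print(s['ee_pos'],s['orientation'][:,2] if hasattr(s['orientation'],'shape') else s['orientation'],s['q'])
c=shot('wrist','w0');P=cloud(c);z=P[...,2]
m=(z>.107)&(z<.125)&(abs(P[...,0]-.485)<.04)&(abs(P[...,1]-.05)<.05)
p=P[m];print(m.sum(),cv2.minAreaRect(p[:,:2].astype(np.float32)),p.mean(0))
E
```

```text
clock: 1.43
ee_pos: [0.4856, 0.0499, 0.2307]
orientation: [[-0.109, -0.001, 0.994], [-0.994, 0.0, -0.109], [0.0, -1.0, -0.001]]
wrist_force: [-0.3, 0.5, -0.0]
gripper_width: 0.0852
[0.48560175 0.04994608 0.23073251] [ 0.99399133 -0.10945394 -0.00103552] [-6.46253130e-02  2.00880019e-01 -1.34694576e-01  1.23625796e+00
  7.50324047e-06  1.61584472e+00]
1719 ((0.48295578360557556, 0.05149294435977936), (0.05960063263773918, 0.011479482986032963), 83.87845611572266) [0.48332943 0.05347807 0.11843667]
```

View pics/w0.png

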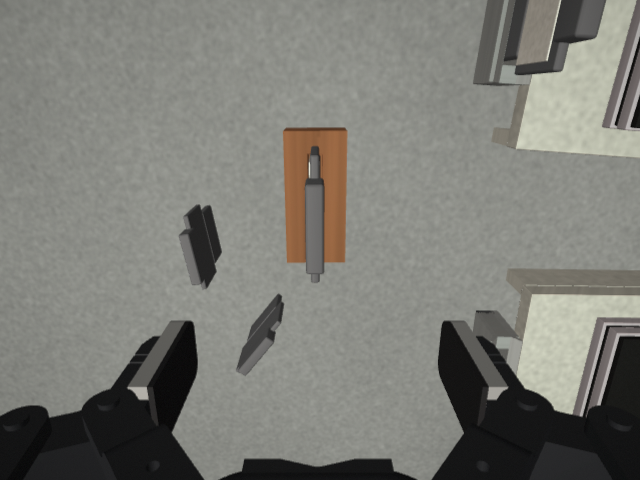

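The wrist view shows the bar at (314,225), centred between the fingers and parallel to the pads. The wrist depth gives (0.483, 0.0515), top z 0.118. Descending and gripping.

```bash
python3 -m pendant '[{"offset":[-0.04,0.04,-0.7],"dr":[0,0,0.03]},{"offset":[0,0,-0.7],"dr":[0,0,0]},{"offset":[0,0,-0.7],"dr":[0,0,0]},{"offset":[0,0,-0.7],"dr":[0,0,0]},{"offset":[0,0,-0.5],"dr":[0,0,0]},{"offset":[0,0,-0.29],"dr":[0,0,0]},{"offset":[0,0,0],"dr":[0,0,0]}]' 0 30
python3 -m pendant '[{"offset":[0,0,0],"dr":[0,0,0]},{"offset":[0,0,0],"dr":[0,0,0]},{"offset":[0,0,0],"dr":[0,0,0]},{"offset":[0,0,0],"dr":[0,0,0]},{"offset":[0,0,0],"dr":[0,0,0]},{"offset":[0,0,0],"dr":[0,0,0]},{"offset":[0,0,0],"dr":[0,0,0]},{"offset":[0,0,0],"dr":[0,0,0]},{"offset":[0,0,0],"dr":[0,0,0]},{"offset":[0,0,0],"dr":[0,0,0]},{"offset":[0,0,0],"dr":[0,0,0]},{"offset":[0,0,0],"dr":[0,0,0]}]' 255 50
```

```text
clock: 2.07
ee_pos: [0.4815, 0.0541, 0.0857]
orientation: [[-0.101, -0.004, 0.995], [-0.995, 0.0, -0.101], [0.0, -1.0, -0.004]]
wrist_force: [-0.0, -0.4, -0.2]
gripper_width: 0.0856
clock: 3.07
ee_pos: [0.4839, 0.0529, 0.0881]
orientation: [[-0.104, 0.001, 0.995], [-0.995, 0.0, -0.104], [-0.0, -1.0, 0.001]]
wrist_force: [-0.8, 1.3, 6.1]
gripper_width: 0.0111
```

Gripped at 11 mm. Lifting straight up 90 mm.

```bash
python3 -m pendant '[{"offset":[0,0,0.2],"dr":[0,0,0]},{"offset":[0,0,0.3],"dr":[0,0,0]},{"offset":[0,0,0.35],"dr":[0,0,0]},{"offset":[0,0,0.35],"dr":[0,0,0]},{"offset":[0,0,0.35],"dr":[0,0,0]},{"offset":[0,0,0.35],"dr":[0,0,0]},{"offset":[0,0,0.35],"dr":[0,0,0]},{"offset":[0,0,0],"dr":[0,0,0]},{"offset":[0,0,0],"dr":[0,0,0]},{"offset":[0,0,0],"dr":[0,0,0]}]'
python3 - <<'E'
from h import *
shot('scene','s1');shot('wrist','w1');shot('top','t1')
a=load('s1')['pixels'][140:340,200:400];b=load('w1')['pixels']
cv2.imwrite('pics/v1.png',np.hstack([cv2.resize(a,(400,400)),cv2.resize(b,(400,300))[:,:] if 0 else cv2.copyMakeBorder(cv2.resize(b,(400,300)),0,100,0,0,0)]))
E
```

```text
clock: 3.9
ee_pos: [0.4832, 0.0529, 0.1772]
orientation: [[-0.104, -0.001, 0.995], [-0.995, 0.0, -0.104], [0.0, -1.0, -0.001]]
wrist_force: [-0.7, 0.2, -0.6]
gripper_width: 0.0113
```

View pics/v1.png

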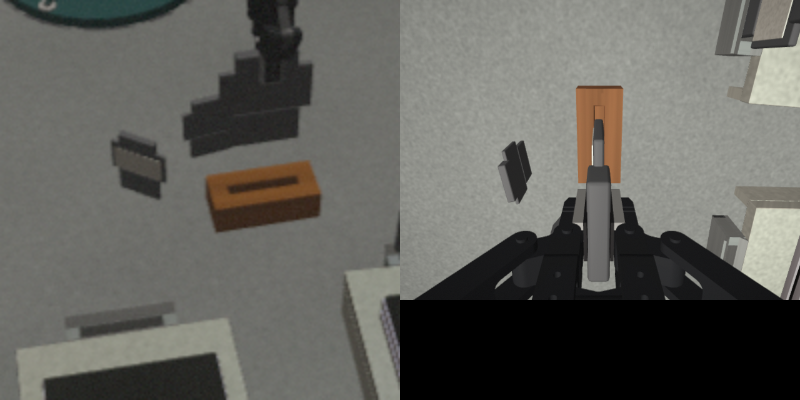

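The holder is clear of the block and hangs upright (left half, around (270,110)). The wrist half shows the bar at (598,225) and the empty clip at (722,240). Next I measure the holder in hand and the clip channel.

Run:
```python
from h import *
yaw=np.radians(-6);ex=np.array([np.cos(yaw),np.sin(yaw)]);ey=np.array([-ex[1],ex[0]])
tcp=manip.sense()['ee_pos']
c=load('s1');P=cloud(c)
a=(P[...,:2]-tcp[:2])@ex;b=(P[...,:2]-tcp[:2])@ey;z=P[...,2]
m=(abs(a)<.02)&(abs(b)<.06)&(z>.07)&(z<.185)
Q=np.c_[a[m],b[m],z[m]]
print(len(Q),'z',np.percentile(Q[:,2],[0,1,50,99]).round(4))
pl=Q[(Q[:,2]>.14)&(Q[:,2]<.165)];ft=Q[Q[:,2]<.125]
for n,q in(('plate',pl),('foot',ft)): print(n,len(q),'a',np.median(q[:,0]).round(4),'b',np.percentile(q[:,1],[2,98]).round(4))
# bottom edge tilt
for lo in np.arange(-.03,.03,.01):
    k=Q[(Q[:,1]>lo)&(Q[:,1]<lo+.01)]; print(round(lo,2),np.percentile(k[:,2],1).round(4) if len(k) else None,end=' ')
print('face fit a=',np.linalg.lstsq(np.c_[pl[:,1:],np.ones(len(pl))],pl[:,0],rcond=None)[0].round(3))
# clip
yaw=np.radians(-6.9);ex=np.array([np.cos(yaw),np.sin(yaw)]);ey=np.array([-ex[1],ex[0]]);C=np.array([.6301,-.1351])
for n in('w1','t1','s1','t0'):
    c=load(n);P=cloud(c);a=(P[...,:2]-C)@ex;b=(P[...,:2]-C)@ey;z=P[...,2]
    m=(abs(b)<.03)&(a>-.03)&(a<.03)&(z>-.01)
    print(n,m.sum())
    for lo in np.arange(-.022,.02,.003):
        k=z[m&(a>lo)&(a<lo+.003)]
        if len(k)>3: print(f'{lo*1e3:.0f}:{np.median(k)*1e3:.0f}({len(k)})',end=' ')
    print()
    e=(a>-.004)&(a<.004)&(abs(b)<.06)&(z>.005)
    for lo in np.arange(-.056,.056,.004):
        k=z[e&(b>lo)&(b<lo+.004)]
        if len(k)>1: print(f'{lo*1e3:.0f}:{np.median(k)*1e3:.0f}',end=' ')
    print()
    st=P[(z>.05)&(z<.06)&(P[...,0]>.5)&(P[...,1]<0)&(P[...,1]>-.27)&(P[...,0]<.84)]
    print(cv2.minAreaRect(st[:,:2].astype(np.float32)))
```

```text
1341 z [0.0945 0.0978 0.1458 0.1837]
plate 451 a 0.0011 b [-0.0469  0.0396]
foot 348 a 0.002 b [-0.0366  0.0287]
-0.03 0.0978 -0.02 0.0981 -0.01 0.0985 0.0 0.0985 0.01 0.0953 0.02 0.0998 face fit a= [-0.004 -0.007  0.002]
w1 2968
-22:1(93) -19:1(120) -16:1(129) -13:20(732) -10:49(30) 2:40(454) 5:51(187) 8:54(166) 11:56(112) 14:56(117) 17:56(137) 
-0:38 4:43 8:44 12:43 16:42 20:43 24:42 28:45 32:49 36:49 40:49 44:49 48:30 
((0.6599873900413513, -0.10927045345306396), (0.13289029896259308, 0.08894561976194382), 82.83016967773438)
t1 827
-22:1(34) -19:1(29) -16:5(64) -13:6(64) -10:19(110) -7:50(16) -1:32(24) 2:30(33) 5:39(97) 8:52(48) 11:55(38) 14:56(35) 17:56(38) 
-52:48 -48:50 -44:50 -40:43 -32:31 -24:30 -20:31 -16:29 -8:31 -4:29 -0:30 4:33 8:32 12:32 16:32 20:31 24:31 28:31 40:48 44:49 48:43 
((0.7099718451499939, -0.14482086896896362), (0.19036522507667542, 0.1921074092388153), 82.96778106689453)
s1 715
-19:55(42) -16:55(74) -13:49(125) -10:44(132) -7:45(8) 2:51(6) 5:52(7) 8:55(37) 11:56(40) 14:56(45) 17:56(45) 
-52:49 -48:49 -44:49 -40:49 36:49 40:49 44:50 
((0.7068096995353699, -0.146197110414505), (0.18980571627616882, 0.19648928940296173), 82.87935638427734)
t0 825
-22:0(31) -19:1(30) -16:4(61) -13:22(69) -10:18(111) -7:50(11) -1:31(29) 2:30(31) 5:40(94) 8:52(48) 11:55(41) 14:56(33) 17:56(36) 
-52:49 -48:50 -44:50 -40:45 -32:31 -28:30 -24:31 -20:31 -16:30 -12:31 -8:30 -4:30 -0:31 4:32 8:30 12:32 16:31 20:32 24:33 28:31 40:49 44:48 48:39 
((0.7102186679840088, -0.1447041630744934), (0.19049867987632751, 0.19385813176631927), 82.58201599121094)
```

Holder in hand is upright (bottom edge level, z about 0.097) and sits 2–4 mm to −y of the TCP. The cameras disagree by about 2 mm in x. I'll go above the clip and compare holder and clip within the same view.

```bash
python3 -m pendant '[{"offset":[0.3,-0.38,0],"dr":[0,0,-0.17]},{"offset":[0.52,-0.66,0],"dr":[0,0,0]},{"offset":[0.52,-0.66,0],"dr":[0,0,0]},{"offset":[0.52,-0.66,0],"dr":[0,0,0]},{"offset":[0.52,-0.66,0],"dr":[0,0,0]},{"offset":[0.52,-0.66,0],"dr":[0,0,0]},{"offset":[0.45,-0.57,0],"dr":[0,0,0]},{"offset":[0.315,-0.385,0],"dr":[0,0,0]},{"offset":[0,0,0],"dr":[0,0,0]},{"offset":[0,0,0],"dr":[0,0,0]},{"offset":[0,0,0],"dr":[0,0,0]}]'
python3 - <<'E'
from h import *
for n in('scene','wrist','top'): shot(n,n[0]+'2')
yaw=np.radians(-7);ex=np.array([np.cos(yaw),np.sin(yaw)]);ey=np.array([-ex[1],ex[0]])
tcp=manip.sense()['ee_pos'];print(tcp)
for n in('s2','w2','t2'):
    P=cloud(load(n));a=(P[...,:2]-tcp[:2])@ex;b=(P[...,:2]-tcp[:2])@ey;z=P[...,2]
    print(n)
    for nm,l,h in(('plate',.142,.182),('foot',.1,.13)):
        m=(abs(a)<.02)&(abs(b)<.06)&(z>l)&(z<h)
        if m.sum()>20: print(nm,m.sum(),'a',np.percentile(a[m],[5,50,95]).round(4),'b',np.percentile(b[m],[2,98]).round(4))
    st=P[(z>.05)&(z<.06)&(abs(b)<.14)&(a>.015)&(a<.2)]
    print('stand',[(np.percentile((st[:,:2]-tcp[:2])@e,[.5,99.5])).round(4) for e in(ex,ey)])
    m=(z>.046)&(z<.058)&(a<.0)&(a>-.03)&(abs(b)<.07); print('lip',m.sum(),np.percentile(a[m],[5,50,95]).round(4) if m.any() else 0,np.percentile(b[m],[1,99]).round(4) if m.any() else 0)
a=load('s2')['pixels'][180:380,160:360];b=load('w2')['pixels'];
cv2.imwrite('pics/v2.png',np.hstack([cv2.resize(a,(400,400)),cv2.copyMakeBorder(cv2.resize(b,(400,300)),0,100,0,0,0)]))
E
```

```text
clock: 4.97
ee_pos: [0.6296, -0.132, 0.1771]
orientation: [[-0.121, -0.001, 0.993], [-0.993, 0.001, -0.121], [-0.0, -1.0, -0.001]]
wrist_force: [-0.3, 0.3, -1.4]
gripper_width: 0.0113
[ 0.62967629 -0.13162947  0.17786563]
s2
plate 805 a [-0.0008  0.0012  0.0033] b [-0.0467  0.0397]
foot 447 a [-0.0001  0.0019  0.004 ] b [-0.036   0.0292]
stand [array([0.0154, 0.1752]), array([-0.0997,  0.0893])]
lip 430 [-0.0167 -0.0113 -0.0049] [-0.0537  0.0444]
w2
plate 507 a [-0.0044 -0.0013  0.002 ] b [0.0109 0.043 ]
stand [array([0.0154, 0.1723]), array([-0.0964,  0.0904])]
lip 2036 [-0.0165 -0.012  -0.0036] [-0.0496  0.046 ]
t2
stand [array([0.0778, 0.1765]), array([0.0718, 0.0917])]
lip 0 0 0
```

View pics/v2.png

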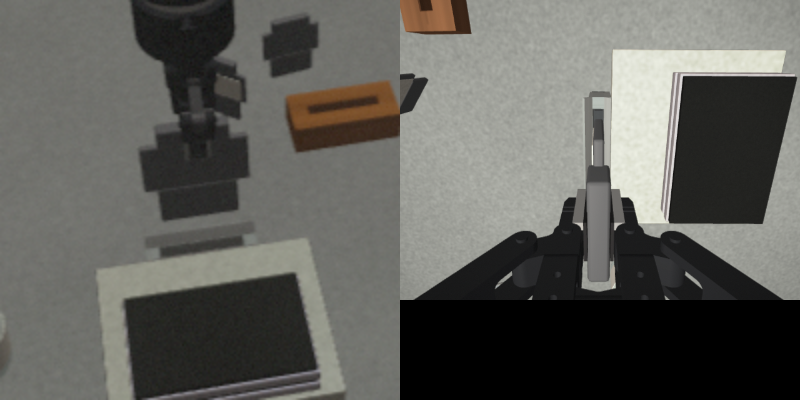

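Left half: the holder hangs just above the clip at (195,230) and is nearly parallel to it. Right half: in the wrist view the lip is at x≈590 and the plate at x≈598. I'll take a finer 1 mm profile of the channel.

Run:
```python
from h import *
yaw=np.radians(-7);ex=np.array([np.cos(yaw),np.sin(yaw)]);ey=np.array([-ex[1],ex[0]])
tcp=np.array([.6297,-.1320,0])
for n,bl,bh in(('t0',-.035,.025),('s0',-.035,.025),('w2',.012,.033),('w1',.0,.03),('s2',-.035,.025)):
    P=cloud(load(n));a=(P[...,:2]-tcp[:2])@ex;b=(P[...,:2]-tcp[:2])@ey;z=P[...,2]
    m=(b>bl)&(b<bh)&(z>-.01)&(z<.065)
    print(n,end=' ')
    for lo in np.arange(-.019,.016,.001):
        k=z[m&(a>lo)&(a<lo+.001)]
        if len(k)>3: print(f'{lo*1e3:.0f}:'+'/'.join(str(int(v*1e3)) for v in np.percentile(k,[10,50,90])),end=' ')
    print()
    st=P[(z>.052)&(z<.059)&(abs(b+.005)<.05)&(a>.09)&(a<.2)]
    if len(st)>50: print('  back edge',np.percentile((st[:,:2]-tcp[:2])@ex,[98,99.5]).round(4))
```

```text
t0 -19:0/1/4 -18:-1/1/3 -17:-1/0/2 -16:0/1/3 -15:-2/2/56 -14:0/52/57 -13:0/54/57 -12:-1/1/56 -11:0/52/55 -10:-1/24/54 -9:1/17/31 -8:-1/17/51 -7:50/51/53 -6:49/49/50 -5:47/48/48 0:30/30/32 1:29/31/32 2:30/30/32 3:28/30/31 4:30/30/32 5:28/30/30 6:31/42/50 7:28/38/48 8:28/49/51 9:49/51/53 10:50/52/53 11:50/52/56 12:50/54/57 13:54/55/57 14:53/56/57 15:52/55/57 
s0 -19:53/54/56 -18:53/53/56 -17:52/56/57 -16:52/55/58 -15:51/55/57 -14:49/54/57 -13:49/52/56 -12:44/51/55 -11:35/46/53 -10:37/46/53 -9:36/43/50 -8:38/46/51 -7:38/46/49 -6:38/41/48 7:53/53/54 8:52/53/54 9:54/54/55 10:54/55/56 11:54/56/56 12:54/56/58 13:54/55/57 14:54/56/58 15:54/55/58 
  back edge [0.175  0.1753]
w2 -17:54/55/56 -16:55/56/57 -15:55/56/58 -14:55/55/56 -13:53/54/55 -12:52/53/54 -11:51/52/53 -10:50/51/52 -9:49/50/51 -8:12/46/49 -7:6/6/7 -6:28/30/31 -5:21/30/31 -4:29/30/31 -3:28/30/31 -2:27/30/31 -1:28/30/31 0:29/30/31 1:19/30/31 2:28/30/31 3:6/29/30 4:6/8/49 5:48/49/50 6:49/50/51 7:50/51/52 8:51/52/53 9:52/53/54 10:53/55/56 11:55/55/56 12:54/55/56 13:55/55/56 14:54/55/56 15:55/55/56 
w1 -19:0/0/1 -18:0/0/1 -17:0/1/55 -16:0/1/57 -15:0/0/24 -14:0/0/55 -13:0/0/54 -12:6/22/40 -11:4/21/40 -10:0/0/23 -9:50/50/50 -8:48/49/49 4:32/41/48 5:31/42/49 6:49/50/51 7:50/51/52 8:51/52/54 9:52/53/54 10:53/54/56 11:53/55/56 12:54/55/56 13:54/55/56 14:54/55/56 15:54/55/56 
s2 -19:53/54/55 -18:52/54/55 -17:51/55/56 -16:51/55/58 -15:51/55/58 -14:49/56/57 -13:50/53/56 -12:41/51/54 -11:35/47/53 -10:35/43/52 -9:35/43/53 -8:37/46/51 -7:39/46/51 8:53/54/55 9:52/54/55 10:54/55/56 11:54/56/57 12:54/56/58 13:54/55/58 14:53/56/58 15:54/56/57 
  back edge [0.1751 0.1757]
```

The wrist view gives a channel from −7.5 to +4.6 mm, centre −1.5, against a plate centre of −1.2, so x is good. The scene view suggests about +1, which is within play. I shift −1.5 mm in y and descend to just above the spring.

```bash
python3 -m pendant '[{"offset":[0.01,-0.04,-0.2],"dr":[0,0,0]},{"offset":[0,0,-0.3],"dr":[0,0,0]},{"offset":[0,0,-0.3],"dr":[0,0,0]},{"offset":[0,0,-0.15],"dr":[0,0,0]},{"offset":[0,0,-0.12],"dr":[0,0,0]},{"offset":[0,0,-0.12],"dr":[0,0,0]},{"offset":[0,0,-0.12],"dr":[0,0,0]},{"offset":[0,0,-0.12],"dr":[0,0,0]},{"offset":[0,0,-0.1],"dr":[0,0,0]},{"offset":[0,0,0],"dr":[0,0,0]},{"offset":[0,0,0],"dr":[0,0,0]},{"offset":[0,0,0],"dr":[0,0,0]}]'
```

```text
clock: 6.12
ee_pos: [0.6306, -0.134, 0.1167]
orientation: [[-0.121, 0.0, 0.993], [-0.993, -0.0, -0.121], [0.0, -1.0, 0.0]]
wrist_force: [-0.4, 0.0, -1.8]
gripper_width: 0.0113
```

It is in the channel, 12 mm below the lip top, with no side force. Pressing gently now.

```bash
python3 -m pendant '[{"offset":[0,0,-0.05],"dr":[0,0,0]},{"offset":[0,0,-0.05],"dr":[0,0,0]},{"offset":[0,0,-0.05],"dr":[0,0,0]},{"offset":[0,0,-0.05],"dr":[0,0,0]},{"offset":[0,0,-0.03],"dr":[0,0,0]},{"offset":[0,0,-0.03],"dr":[0,0,0]},{"offset":[0,0,0],"dr":[0,0,0]},{"offset":[0,0,0],"dr":[0,0,0]},{"offset":[0,0,0],"dr":[0,0,0]}]'
```

```text
clock: 6.87
ee_pos: [0.6307, -0.1341, 0.1064]
orientation: [[-0.121, 0.001, 0.993], [-0.993, -0.0, -0.121], [0.0, -1.0, 0.001]]
wrist_force: [-1.7, -0.3, 6.3]
gripper_width: 0.0111
```

```bash
python3 -m pendant '[{"offset":[0,0,-0.03],"dr":[0,0,0]},{"offset":[0,0,-0.03],"dr":[0,0,0]},{"offset":[0,0,-0.02],"dr":[0,0,0]},{"offset":[0,0,0],"dr":[0,0,0]},{"offset":[0,0,0],"dr":[0,0,0]},{"offset":[0,0,0],"dr":[0,0,0]}]'
python3 -m pendant '[{"offset":[0,0,-0.02],"dr":[0,0,0]},{"offset":[0,0,0],"dr":[0,0,0]},{"offset":[0,0,0],"dr":[0,0,0]},{"offset":[0,0,0],"dr":[0,0,0]}]'
```

```text
clock: 7.37
ee_pos: [0.631, -0.1342, 0.1041]
orientation: [[-0.121, 0.002, 0.993], [-0.993, -0.001, -0.121], [0.0, -1.0, 0.002]]
wrist_force: [-4.0, 0.8, 14.1]
gripper_width: 0.0114
clock: 7.7
ee_pos: [0.6311, -0.1342, 0.104]
orientation: [[-0.121, 0.003, 0.993], [-0.993, -0.001, -0.121], [0.001, -1.0, 0.003]]
wrist_force: [-5.6, 1.9, 23.8]
gripper_width: 0.0112
```

A steep force rise with almost no travel means the stop is reached. TCP 0.104 less the 0.082 grasp offset puts the underside at about 22 mm. I ease off a little to keep the push gentle, then check visually.

```bash
python3 -m pendant '[{"offset":[-0.01,0,0.012],"dr":[0,0,0]},{"offset":[0,0,0],"dr":[0,0,0]},{"offset":[0,0,0],"dr":[0,0,0]},{"offset":[0,0,0],"dr":[0,0,0]}]'
python3 - <<'E'
from h import *
shot('scene','s3');shot('wrist','w3')
yaw=np.radians(-7);ex=np.array([np.cos(yaw),np.sin(yaw)]);ey=np.array([-ex[1],ex[0]])
tcp=manip.sense()['ee_pos']
for n in('s3','w3'):
    P=cloud(load(n));a=(P[...,:2]-tcp[:2])@ex;b=(P[...,:2]-tcp[:2])@ey;z=P[...,2]
    m=(abs(a)<.012)&(abs(b+.003)<.055)&(z>.06)&(z<.145)
    for l,h in((-.045,-.034),(.028,.038)):
        k=m&(b>l)&(b<h)&(a>-.008); print(n,'shoulder z',k.sum(),np.percentile(z[k],[2,98]).round(4) if k.any() else 0)
    pl=m&(z<.11); 
    if n=='s3': print('face a=k*b+j*z+c',np.linalg.lstsq(np.c_[b[pl],z[pl],np.ones(pl.sum())],a[pl],rcond=None)[0].round(3))
a=load('s3')['pixels'][180:380,160:360];b=load('w3')['pixels']
cv2.imwrite('pics/v3.png',np.hstack([cv2.resize(a,(400,400)),cv2.copyMakeBorder(cv2.resize(b,(400,300)),0,100,0,0,0)]))
E
```

```text
clock: 8.03
ee_pos: [0.6308, -0.1342, 0.1041]
orientation: [[-0.121, 0.002, 0.993], [-0.993, -0.001, -0.121], [0.0, -1.0, 0.003]]
wrist_force: [-3.5, 1.6, 17.4]
gripper_width: 0.0112
s3 shoulder z 138 [0.0634 0.116 ]
s3 shoulder z 125 [0.0621 0.1166]
face a=k*b+j*z+c [0.001 0.005 0.001]
w3 shoulder z 0 0
w3 shoulder z 771 [0.0804 0.1331]
```

View pics/v3.png

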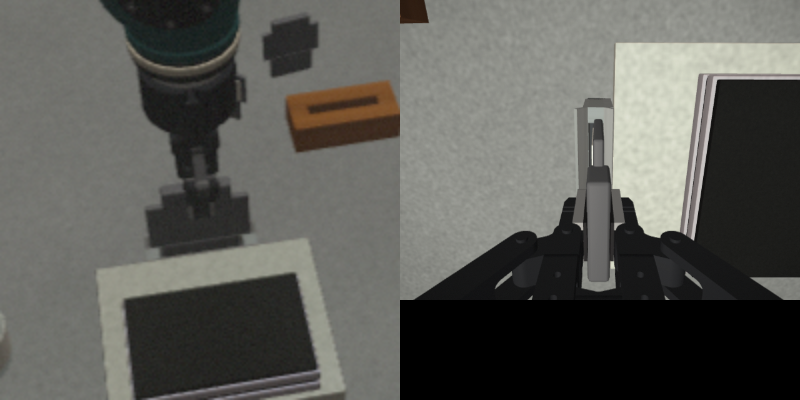

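The left half shows the holder seated in the clip at (200,220), upright. Its plate top is level across the width at z 0.116, or about 0.1145 after the scene camera's +1.5 mm table bias (0.114 expected at home). The force dropped while z stayed the same, which confirms a hard stop. Handing in.

```bash
python3 -c "
from plant import manip
manip.close_job();s=manip.sense();print(s['clock'],s['ee_pos'],s['wrist_force'])"
```

```text
the job is handed in; nothing more can be done
the job is handed in; nothing more can be done
```

The job-ticket holder is in the empty clip on the right-hand stand, card facing outwards. The arm is still gripping it and pressing it down against the spring stop. I handed the job in at about 8 s on the robot's clock; no verdict is reported.

- **Stop reached:** near the bottom the force rose from 14 to 24 N while the tool moved only 0.1 mm. I then eased off, and the last reading was about 17 N vertical and 3.5 N sideways, with the height unchanged.
- **Height:** the tool height puts the holder's underside at about 22 mm, as the text says it should be. That uses the grasp offset measured when I picked it up; with the nominal offset it comes out at about 23 mm.
- **Plate top:** the scene camera read 116 mm, or about 114.5 mm after correcting its 1.5 mm table offset, against 114 mm expected. The two sides agreed to within 1 mm.
- **Disagreement:** the cameras differed by about 2 mm in x. I placed the holder using the wrist camera, which saw the clip and the holder in the same picture.
- **Other objects:** I touched nothing else on purpose, but I did not measure the other objects again at the end.

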